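# Show the fitter which bolt goes in which hole

## Robot

A 6-joint arm with a two-finger parallel gripper is mounted at the origin on the work surface. World frame = base frame: x ahead of the robot, y to its left, z up, the work surface at z = 0. Lengths are in mm, angles in rad, forces in N, time in s.
With the tool pointing down it reaches from about 275 to 1000 mm from the base axis. Payload 8.4 kg.
Tool frame: the origin (TCP) lies midway between the tips of the shut fingers; the grasp point (between the pads) lies 19 mm behind it; z points along the fingers, y is the line along which they close (so a half turn about z gives the same grasp; the last joint's range is limited). The gripper opens to 85 mm and grips with 20 to 120 N. Pads are 22 mm wide; open, the fingers measure 114 mm over their backs; the gripper's body (76 mm by 85 mm) begins 54 mm behind the grasp point. The pads swing forward as they close: fully open they stand 13 mm farther back than shut.
Start: joints at [-1.178, 0.353, 1.633, -0, 1.155, -0.002], TCP at [240.389, -576.924, 231.281] pointing down, gripper open.
Joint ranges: [-2.63, 2.63], [-0.92, 2.1], [0.06, 2.66], [-1.3, 4.44], [0, 2.69], [-3.02, 3.02]. Speed limits (rad/s): [2.22, 2.22, 2.79, 3.14, 3.14, 3.14].

## Interface

Orientations are given as [roll, pitch, yaw] about the fixed x, y, z axes, in that order (R = Rz(yaw) Ry(pitch) Rx(roll)).
In Python, from rig import monitor, imaging, r gives the robot as it stands.
- The arm moves only by the tool drive_tool, never from a script. Its argument "plan" is a list of rows, each an object of numbers: "x", "y", "z": the shift along the tool's x, y, z in units of 50 mm (1.0 is 50 mm); "ax", "ay", "az": the turn, a rotation vector about the tool's x, y, z in units of 6 degrees (1.0 is 6 degrees); "hand": the finger opening in mm, from 0 to 85.4. In form: [{"x": .., "y": .., "z": .., "ax": .., "ay": .., "az": .., "hand": ..}, ...]. A call has 1 to 8 rows; each row is the pose to reach, as a shift and turn from the pose commanded when the call began, along the tool's axes at that moment; what a row does not reach only later rows make up. A row lasts 1/10 s, in which the tool goes at most 50 mm and 8.59 degrees, less where a joint would pass 70% of its speed; a pose out of reach is approached as far as the arm can. A call with a gripper value outside its range is refused whole. The fingers move at their own pace and stop on an object; "grip_force" is the grip in N (left out, the last holds). Time passes only in rows, so rows that repeat a pose let the fingers close. It gives the time, the measured TCP pose, the force, the opening and the grip force at its end, in the units of the state.
- monitor.sense(): the state, without advancing time (a new reading comes with each control period).
- imaging.grab_frame(name): name is "side" or "top"; returns the picture (384x512x3 uint8, red, green, blue); there is no depth.
- imaging.camera_info(name): a dict with "mtx" (3x3 intrinsics, pixels), "dist" ([k1, k2, p1, p2, k3] as OpenCV has them; the pictures are not rectified), "R" (3x3) and "t" (3): a world point X has camera coordinates R X + t. Camera axes: x right, y down, z forward; pixel columns grow to the right and rows downward; lengths in mm; the calibration is good to about 2 mm. A picture is of the moment at which its call begins. camera_info takes no time and is no camera call.
- r.sign_off(): hands the job in; it is judged then, once.
The state is a dict: "clock": time; "qpos": joint angles; "qvel": joint speeds; "joint_efforts": joint torques, N m; "eef_pos": TCP position; "tcp_rot": TCP orientation; "contact_force": force on the tool from outside, world axes, zero at the start; "wrist_torque": the same for the moment, N m; "opening": opening from 0.0 (shut) to 1.0 (fully open); "grasp_force": force on a finger pad.
Only numpy, scipy, OpenCV 4.12 (cv2) and the standard library are available. Lean on these libraries where they do the work, as an engineer would, in place of code of your own. Each camera call takes 0.05 s, during which the arm holds its last target. There are 200 camera calls.

## Task

The lamp's round green foot still lacks one of its six bolts, and the fitter has to be shown what goes where. Point from straight above at the middle of the long hex bolt lying on the rubber mat, the fingertips two to three centimetres over it, and stay there for two seconds; then point in the same way at the middle of the one empty bolt hole in the foot, stay two seconds there too, and finish while still pointing at it. Touch nothing, and come down over no other fastener on the way.

Things in the scene. Friction and masses are not known exactly. Their poses are not given: they have to be found in the camera images.
- long_bolt_mid (a point): The long hex bolt, plain steel, loose, lying on the rubber mat. 60 mm long over all: a hexagonal head 24 mm across flats and 10 mm thick, and a threaded shank 16 mm in diameter and 50 mm long. The point is on the upper side of the shank, half-way along the whole bolt; x runs from head to shank end, z is up. It lies at any yaw.
- short_bolt_mid (a point): The short hex bolt, a bystander on the same mat: the same head, but a shank only 25 mm long (35 mm over all). The point is on its upper side, half-way along; x runs from head to shank end, z is up.
- eye_bolt_mid (a point): The eye bolt, a bystander on the same mat: a flat-lying ring 52 mm across of 12 mm bar with a threaded shank 12 mm in diameter, 90 mm long over all. The point is on its upper side where the ring meets the shank; x runs along the shank, z is up.
- long_nut_mid (a point): The long hexagonal connecting nut, a bystander on the same mat: a hexagonal bar 24 mm across flats and 48 mm long with a threaded bore, lying. The point is on the middle of its upper flat; x runs along its length, z is up.
- mat: The black rubber mat under the four loose fasteners, 270 x 270 x 3 mm, fixed to the bench. Origin at the centre of its underside. The four fasteners lie on it in two rows of two, some 130 mm apart, in any order. Other tools and tubs lying about the work are under 80 mm tall; along the edges of the bench stand things up to 215 mm tall.
- lamp_foot: The lamp's foot, fixed, at any yaw: a round green flange 230 mm across on a bare metal plate 250 mm across on two battens; flange top 58 mm above the bench. Two tube sockets 34 mm across and three lugs stand within 55 mm of its centre, up to 103 mm above the bench. Six bolt holes lie evenly on a circle of 90 mm radius. Origin on the bench under the centre; x points to the empty hole, z up.
- empty_hole (a point): The one empty bolt hole in the foot, 18 mm in diameter. The point is at the middle of its mouth, level with the flange's top; z is up. The nearest upright part, a socket, begins 49 mm from this point towards the foot's centre.
- fitted_bolt1 (a point): Top of the head of a bolt already fitted in the foot: hexagonal head 24 mm across flats on a 30 mm washer, 13 mm above the flange. This one is next to the empty hole, counter-clockwise seen from above.
- fitted_bolt2 (a point): Top of the head of the next fitted bolt counter-clockwise, same shape.
- fitted_bolt3 (a point): Top of the head of the fitted bolt opposite the empty hole, same shape.
- fitted_bolt4 (a point): Top of the head of the next fitted bolt counter-clockwise, same shape.
- fitted_bolt5 (a point): Top of the head of the fitted bolt next to the empty hole, clockwise, same shape.
Mind the look-alikes: they are no part of the job. What is shaped like the part that bears long_bolt_mid but yellow is not meant.

How it is judged:
By the outcome, as a careful person would: the job done as asked, in the order asked, and still so for the second after the job is handed in, with the robot touching nothing.
It also fails if it takes over 45 s, if anything falls off the work surface, if the arm or the gripper's body presses on something with over 40 N, if the wrist force passes 120 N, or if a joint passes its speed limit or range.

## Working session

There is one attempt and no reset: what is moved stays moved. The work goes in short steps, Python scripts to look and compute and a tool call to move; the robot and the scene stay as the last step left them, time stands still between calls to the robot, and variables do not carry over. Pictures are saved under pics/ and viewed, at most 10 in all, crops included, and the job is handed in when it is done.

Besides the shell and the picture viewer there is one more tool, called after "Emit:" as name(argument=value, ...), one argument or row to a line, values as JSON. drive_tool: Moves the arm, as the interface text tells. Its arguments: {"type":"object","properties":{"plan":{"type":"array","items":{"type":"object","properties":{"x":{"type":"number"},"y":{"type":"number"},"z":{"type":"number"},"ax":{"type":"number"},"ay":{"type":"number"},"az":{"type":"number"},"hand":{"type":"number"}}}},"grip_force":{"type":"number"}},"required":["plan"]}

```bash
mkdir -p pics && python3 - <<'E'
from rig import monitor, imaging, r
import cv2
for n in("top","side"):
    im=imaging.grab_frame(n); cv2.imwrite(f"pics/{n}0.png",cv2.resize(im[:,:,::-1],(800,600),interpolation=cv2.INTER_CUBIC)); cv2.imwrite(f"raw_{n}.png",im[:,:,::-1])
    c=imaging.camera_info(n); print(n,c)
print(monitor.sense())
E
```

```text
top {'mtx': array([[469.99046046,   0.        , 247.31412421],
       [  0.        , 469.99046046, 194.59723184],
       [  0.        ,   0.        ,   1.        ]]), 'dist': array([-0.0480182,  0.       ,  0.       ,  0.       ,  0.       ]), 'R': array([[-0.02323725, -0.99971207, -0.00598391],
       [-0.99079899,  0.02382753, -0.13322768],
       [ 0.1333319 ,  0.00283301, -0.99106739]]), 't': array([ 65.40622227, 494.71661144, 961.55874013])}
side {'mtx': array([[482.93834101,   0.        , 256.31968779],
       [  0.        , 482.93834101, 194.74125547],
       [  0.        ,   0.        ,   1.        ]]), 'dist': array([-0.12202505,  0.        ,  0.        ,  0.        ,  0.        ]), 'R': array([[-0.99039231, -0.13768806, -0.0128481 ],
       [-0.06718488,  0.56029766, -0.82556206],
       [ 0.1208688 , -0.81676712, -0.56416505]]), 't': array([ 486.0162877 ,   57.37006765, 1242.14423621])}
{'clock': 0.1, 'qpos': array([-1.17840788e+00,  3.53593255e-01,  1.63408648e+00, -6.77961962e-06,
        1.15525750e+00, -2.41792139e-03]), 'qvel': array([-0.00069992, -0.00277257, -0.00277393, -0.0008829 ,  0.00039057,
        0.00031089]), 'joint_efforts': array([ 1.29340329e-03, -6.06356049e+01, -3.42818749e+01,  1.31181791e-04,
        3.87363543e-03, -4.40788142e-05]), 'eef_pos': array([ 240.20368075, -576.49580229,  230.61637754]), 'tcp_rot': array([-3.14024807e+00,  2.94788627e-06,  3.94809111e-01]), 'contact_force': array([ 0.61727116,  0.47251692, -0.26502983]), 'wrist_torque': array([0.00124085, 0.07444458, 0.08519789]), 'grasp_force': 0.0, 'opening': 1.0022314089602036}
```

View pics/top0.png

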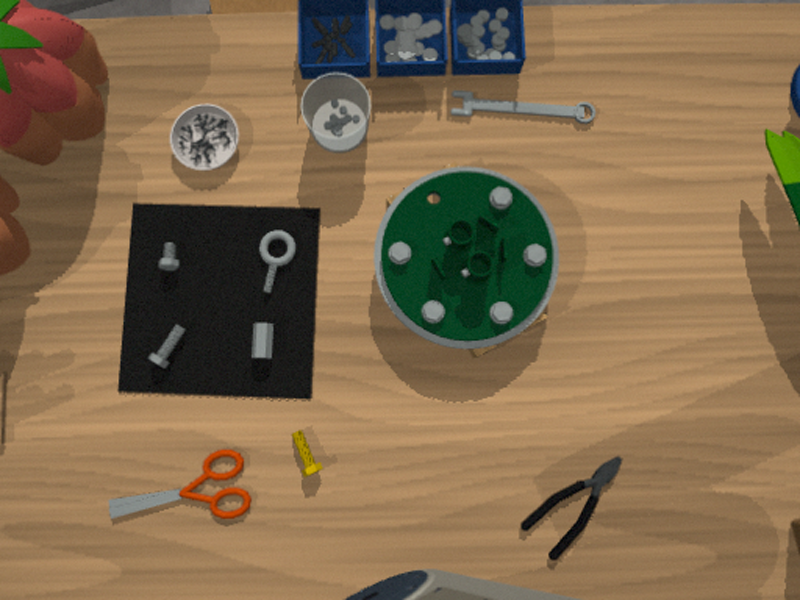

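View pics/side0.png

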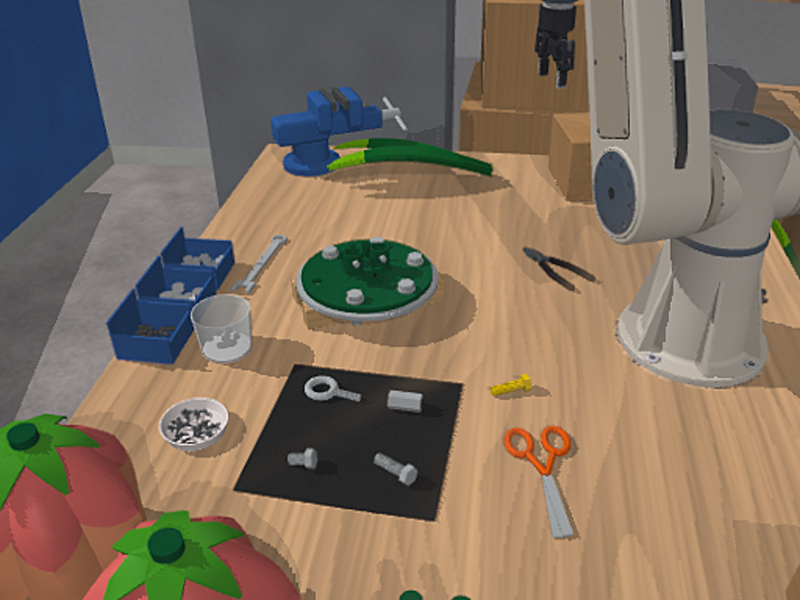

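The top view (800x600) shows the long bolt at about (167,346), head at lower left, and the empty hole at (433,198). In the side view they are at about (395,467) and (317,281). I'll measure both next.

```bash
cat > h.py <<'E'
import numpy as np,cv2
from rig import imaging
C={n:imaging.camera_info(n) for n in("top","side")}
def ray(n,p):
    c=C[n];u=cv2.undistortPoints(np.array([[p]],float),c["mtx"],c["dist"])[0,0]
    return -c["R"].T@c["t"], c["R"].T@np.array([*u,1])
def onz(n,p,z):
    o,d=ray(n,p);return o+d*(z-o[2])/d[2]
def tri(a,b):
    o1,d1=ray("top",a);o2,d2=ray("side",b)
    s=np.linalg.lstsq(np.c_[d1,-d2],o2-o1,rcond=None)[0];A=o1+d1*s[0];B=o2+d2*s[1]
    return (A+B)/2,np.linalg.norm(A-B)
E
python3 - <<'E'
from h import *
S=.64
ends={}
for n,box,hbox,head in(("top",(140,315,195,372),(423,188,445,209),(155,362)),("side",(365,445,425,492),(308,274,326,288),(411,476))):
    im=cv2.imread(f"raw_{n}.png")
    def crop(b): 
        b=[int(round(v*S)) for v in b]; return im[b[1]:b[3],b[0]:b[2]],np.array(b[:2])
    c,o=crop(box); g=c.max(2); 
    m=(g>75).astype(np.uint8); k,l,st,ce=cv2.connectedComponentsWithStats(m); i=1+st[1:,4].argmax()
    pts=np.argwhere(l==i)[:,::-1]+o; mu=pts.mean(0); ax=np.linalg.svd(pts-mu,full_matrices=0)[2][0]
    if ax@(np.array(head)*S-mu)<0: ax=-ax
    t=(pts-mu)@ax
    e=[mu+ax*(t.max()+.4),mu+ax*(t.min()-.4)]; ends[n]=e
    print(n,"bolt",len(pts),mu,e)
    c,o=crop(hbox); 
    print(c[:,:,2] if n=="top" else c[:,:,1])
    gch=c.astype(int); d=(gch[:,:,2]>60) if n=="top" else (gch[:,:,1]<55)
    p=np.argwhere(d)[:,::-1]+o; ends[n+"h"]=p.mean(0); print("hole",len(p),p.mean(0))
for i in 0,1: print("end",i,tri(ends["top"][i],ends["side"][i]),[onz(n,ends[n][i],z) for n,z in(("top",15),("side",15))])
mid={n:(ends[n][0]+ends[n][1])/2 for n in("top","side")}
print("mid",tri(mid["top"],mid["side"]),[onz(n,mid[n],15) for n in mid])
print("hole",tri(ends["toph"],ends["sideh"]),[onz(n,ends[n+"h"],58) for n in mid])
E
```

```text
top bolt 201 [106.40298507 221.46766169] [array([ 98.78640303, 232.42416651]), array([115.4584978 , 208.44124535])]
[[  0   1   0   0   0   0   0   0   8   9  10   5   3  10]
 [  4   0   4   4  10   8   0  15   3  12   4   3   5   4]
 [  0   0   6   2   0   0  11  13   7   3   0   5  11   4]
 [  8   0   2   4  19  26  27  39  16   5   8  12   0   1]
 [ 12   4  13  26  67  96  81  75  58  27   0   0   0  13]
 [  2   3  40 106 151 147 106 106 100  72  29   0   0   0]
 [  2   7  85 154 160 154 109 113 115 101  66  11   7   0]
 [  0   1  82 166 164 153 114 114 112 107  71  11  15   0]
 [  0   9  48 119 166 158 114 113 111 102  55   8   3   0]
 [  0   6  23  58 120 153 115 114 108  65  28   0   4   2]
 [  0   9  13  16  45  67  53  55  43  25   6   3  16   5]
 [  7  15   9  13   9  11  16   9  14   7   3   4   8   0]
 [  0   7  12   6   2   7   8   8   5   0  11   7   5  10]
 [  8   0   0   2   2   8   8   0   1   0   7   2   1   0]]
hole 43 [277.         126.69767442]
side bolt 260 [253.91153846 299.67692308] [array([265.91273829, 306.15044165]), array([239.15784982, 291.71869566])]
[[77
[... 449 characters left out ...]
t64(5.617820294031267)) [array([424.2960615 , 374.60101081,  15.        ]), array([418.63242209, 375.19585938,  15.        ])]
end 1 (array([477.71614176, 339.95854906,  12.8318334 ]), np.float64(4.382000641498113)) [array([475.27557621, 339.10847098,  15.        ]), array([479.51556802, 341.90833922,  15.        ])]
mid (array([449.33461677, 357.31752941,  13.44365425]), np.float64(1.036382310398848)) [array([449.72022699, 356.88748288,  15.        ]), array([448.57285881, 358.7922069 ,  15.        ])]
hole (array([636.85327509, -12.06540842,  58.83018042]), np.float64(2.9437834993953076)) [array([635.56631707, -12.24225768,  58.        ]), array([638.79699329, -13.77995675,  58.        ])]
```

Emit:
drive_tool(
  plan=[
    {"z": -0.5,"hand": 0},
    {"z": -1,"hand": 0},
    {"x": 0.4,"y": -0.57,"z": -1,"hand": 0},
    {"x": 0.92,"y": -1.3,"z": -1,"hand": 0},
    {"x": 1.38,"y": -1.96,"z": -1,"hand": 0},
    {"x": 1.84,"y": -2.6,"z": -1,"hand": 0},
    {"x": 2.3,"y": -3.26,"z": -1,"hand": 0},
    {"x": 2.76,"y": -3.91,"z": -1,"hand": 0},
  ],
)

```text
invalid input
```

Emit:
drive_tool(
  plan=[
    {"x": 0.46,"y": -0.65,"hand": 0},
    {"x": 0.92,"y": -1.3,"hand": 0},
    {"x": 1.38,"y": -1.95,"hand": 0},
    {"x": 1.84,"y": -2.6,"hand": 0},
    {"x": 2.3,"y": -3.26,"hand": 0},
    {"x": 2.76,"y": -3.91,"hand": 0},
    {"x": 3.22,"y": -4.56,"hand": 0},
    {"x": 3.68,"y": -5.21,"hand": 0},
  ],
)

```text
invalid input
```

Emit:
drive_tool(
  plan=[
    {"x": 0.46,"y": -0.65,"hand": 0},
    {"x": 0.92,"y": -1.3,"hand": 0},
    {"x": 1.38,"y": -1.95,"hand": 0},
    {"x": 1.84,"y": -2.6,"hand": 0},
    {"x": 2.3,"y": -3.26,"hand": 0},
    {"x": 2.76,"y": -3.91,"hand": 0},
    {"x": 3.22,"y": -4.56,"hand": 0},
    {"x": 3.68,"y": -5.21,"hand": 0},
  ],
)

```text
invalid input
```

Emit:
drive_tool(
  plan=[
    {"x": 0,"y": 0,"z": -0.5,"ax": 0,"ay": 0,"az": 0,"hand": 0},
    {"x": 0,"y": 0,"z": -1,"ax": 0,"ay": 0,"az": 0,"hand": 0},
  ],
)

```text
clock: 0.3
eef_pos: [240.1, -576.1, 280.6]
tcp_rot: [-3.139, -0.0, 0.395]
contact_force: [0.0, 0.5, 0.6]
opening: 0.693
grasp_force: 0.0
```

Emit:
drive_tool(
  plan=[
    {"x": 0.46,"y": -0.65,"z": 0,"ax": 0,"ay": 0,"az": 0,"hand": 0},
    {"x": 0.92,"y": -1.3,"z": 0,"ax": 0,"ay": 0,"az": 0,"hand": 0},
    {"x": 1.38,"y": -1.95,"z": 0,"ax": 0,"ay": 0,"az": 0,"hand": 0},
    {"x": 1.84,"y": -2.6,"z": 0,"ax": 0,"ay": 0,"az": 0,"hand": 0},
    {"x": 2.3,"y": -3.26,"z": 0,"ax": 0,"ay": 0,"az": 0,"hand": 0},
    {"x": 2.76,"y": -3.91,"z": 0,"ax": 0,"ay": 0,"az": 0,"hand": 0},
    {"x": 3.22,"y": -4.56,"z": 0,"ax": 0,"ay": 0,"az": 0,"hand": 0},
    {"x": 3.68,"y": -5.21,"z": 0,"ax": 0,"ay": 0,"az": 0,"hand": 0},
  ],
)

```text
clock: 1.1
eef_pos: [309.9, -264.0, 281.1]
tcp_rot: [-3.141, 0.0, 0.394]
contact_force: [1.0, 0.1, -0.5]
opening: 0.001
grasp_force: 0.0
```

Emit:
drive_tool(
  plan=[
    {"x": 0.46,"y": -0.65,"z": 0,"ax": 0,"ay": 0,"az": 0,"hand": 0},
    {"x": 0.92,"y": -1.3,"z": 0,"ax": 0,"ay": 0,"az": 0,"hand": 0},
    {"x": 1.38,"y": -1.95,"z": 0,"ax": 0,"ay": 0,"az": 0,"hand": 0},
    {"x": 1.84,"y": -2.6,"z": 0,"ax": 0,"ay": 0,"az": 0,"hand": 0},
    {"x": 2.3,"y": -3.26,"z": 0,"ax": 0,"ay": 0,"az": 0,"hand": 0},
    {"x": 2.76,"y": -3.91,"z": 0,"ax": 0,"ay": 0,"az": 0,"hand": 0},
    {"x": 3.22,"y": -4.56,"z": 0,"ax": 0,"ay": 0,"az": 0,"hand": 0},
    {"x": 3.68,"y": -5.21,"z": 0,"ax": 0,"ay": 0,"az": 0,"hand": 0},
  ],
)

```text
clock: 1.9
eef_pos: [379.5, 47.2, 281.3]
tcp_rot: [3.141, -0.0, 0.395]
contact_force: [0.9, -1.5, 0.7]
opening: 0.002
grasp_force: 0.0
```

Emit:
drive_tool(
  plan=[
    {"x": 0.46,"y": -0.65,"z": 0,"ax": 0,"ay": 0,"az": 0,"hand": 0},
    {"x": 0.92,"y": -1.3,"z": 0,"ax": 0,"ay": 0,"az": 0,"hand": 0},
    {"x": 1.38,"y": -1.95,"z": 0,"ax": 0,"ay": 0,"az": 0,"hand": 0},
    {"x": 1.84,"y": -2.6,"z": 0,"ax": 0,"ay": 0,"az": 0,"hand": 0},
    {"x": 2.3,"y": -3.26,"z": 0,"ax": 0,"ay": 0,"az": 0,"hand": 0},
    {"x": 2.76,"y": -3.91,"z": 0,"ax": 0,"ay": 0,"az": 0,"hand": 0},
    {"x": 3.22,"y": -4.56,"z": 0,"ax": 0,"ay": 0,"az": 0,"hand": 0},
    {"x": 3.68,"y": -5.21,"z": 0,"ax": 0,"ay": 0,"az": 0,"hand": 0},
  ],
)

```text
clock: 2.7
eef_pos: [449.2, 358.4, 280.9]
tcp_rot: [3.141, 0.001, 0.395]
contact_force: [0.2, -0.1, -0.0]
opening: 0.001
grasp_force: 0.0
```

Emit:
drive_tool(
  plan=[
    {"x": 0,"y": 0,"z": 0.6,"ax": 0,"ay": 0,"az": 0,"hand": 0},
    {"x": 0,"y": 0,"z": 1.2,"ax": 0,"ay": 0,"az": 0,"hand": 0},
    {"x": 0,"y": 0,"z": 1.8,"ax": 0,"ay": 0,"az": 0,"hand": 0},
    {"x": 0,"y": 0,"z": 2.4,"ax": 0,"ay": 0,"az": 0,"hand": 0},
    {"x": 0,"y": 0,"z": 3.0,"ax": 0,"ay": 0,"az": 0,"hand": 0},
    {"x": 0,"y": 0,"z": 3.5,"ax": 0,"ay": 0,"az": 0,"hand": 0},
    {"x": 0,"y": 0,"z": 4.0,"ax": 0,"ay": 0,"az": 0,"hand": 0},
    {"x": 0,"y": 0,"z": 4.0,"ax": 0,"ay": 0,"az": 0,"hand": 0},
  ],
)

```text
clock: 3.5
eef_pos: [447.2, 355.1, 78.0]
tcp_rot: [3.14, 0.006, 0.395]
contact_force: [-0.0, -0.2, -0.5]
opening: 0.001
grasp_force: 0.0
```

```bash
python3 - <<'E'
from h import *
from rig import monitor
s=monitor.sense();print(s["eef_pos"])
for n in("side","top"):
    im=imaging.grab_frame(n)[:,:,::-1]; c=C[n]
    p=cv2.projectPoints(s["eef_pos"].reshape(1,1,3),cv2.Rodrigues(c["R"])[0],c["t"],c["mtx"],c["dist"])[0].ravel();print(n,p)
    if n=="side":
        cv2.imwrite("pics/side1.png",cv2.resize(im[220:340,170:330],(800,600),interpolation=cv2.INTER_CUBIC))
E
```

```text
[447.22486046 355.08308338  78.03812416]
side [252.91577743 275.69853826]
top [ 98.61712279 219.18123473]
```

View pics/side1.png

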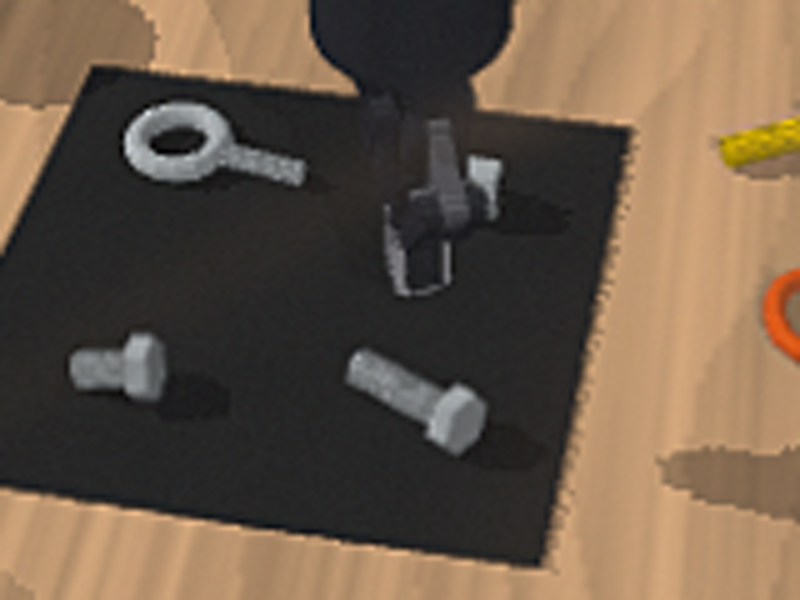

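The side view shows the shut fingertips at crop (415,290), where the measured TCP projects, directly over the long bolt's middle at (410,395). I'll go down the rest of the way.

Emit:
drive_tool(
  plan=[
    {"x": 0.04,"y": -0.02,"z": 0.2,"ax": 0,"ay": 0,"az": 0,"hand": 0},
    {"x": 0.04,"y": -0.02,"z": 0.4,"ax": 0,"ay": 0,"az": 0,"hand": 0},
    {"x": 0.04,"y": -0.02,"z": 0.6,"ax": 0,"ay": 0,"az": 0,"hand": 0},
    {"x": 0.04,"y": -0.02,"z": 0.66,"ax": 0,"ay": 0,"az": 0,"hand": 0},
    {"x": 0.04,"y": -0.02,"z": 0.66,"ax": 0,"ay": 0,"az": 0,"hand": 0},
    {"x": 0.04,"y": -0.02,"z": 0.66,"ax": 0,"ay": 0,"az": 0,"hand": 0},
  ],
)

```text
clock: 4.2
eef_pos: [450.9, 358.5, 48.3]
tcp_rot: [-3.142, 0.0, 0.395]
contact_force: [0.1, 0.5, 0.4]
opening: -0.001
grasp_force: 0.0
```

Emit:
drive_tool(
  plan=[
    {"x": -0.04,"y": 0.01,"z": 0.05,"ax": 0,"ay": 0,"az": 0,"hand": 0},
    {"x": -0.04,"y": 0.01,"z": 0.05,"ax": 0,"ay": 0,"az": 0,"hand": 0},
    {"x": -0.04,"y": 0.01,"z": 0.05,"ax": 0,"ay": 0,"az": 0,"hand": 0},
    {"x": -0.04,"y": 0.01,"z": 0.05,"ax": 0,"ay": 0,"az": 0,"hand": 0},
    {"x": -0.04,"y": 0.01,"z": 0.05,"ax": 0,"ay": 0,"az": 0,"hand": 0},
  ],
)

```text
clock: 4.7
eef_pos: [449.2, 357.3, 45.9]
tcp_rot: [-3.141, -0.0, 0.395]
contact_force: [-0.2, 0.1, -0.8]
opening: -0.001
grasp_force: 0.0
```

```bash
python3 - <<'E'
from h import *
im=imaging.grab_frame("side")[:,:,::-1]
cv2.imwrite("pics/side2.png",cv2.resize(im[250:340,190:310],(800,600),interpolation=cv2.INTER_CUBIC))
E
```

```text
(no output)
```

View pics/side2.png

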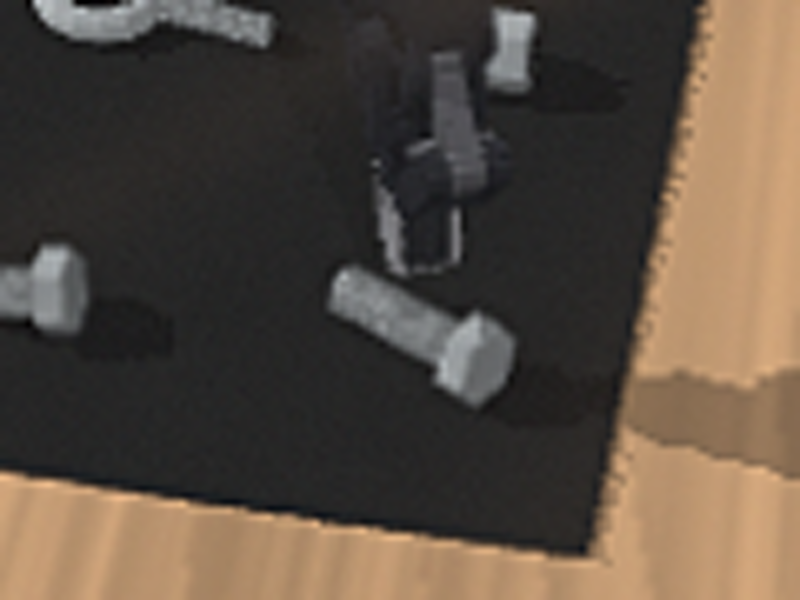

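The fingertips are at crop (420,265), just above the bolt's middle at about (415,325), with a clear gap. I'll hold here.

Emit:
drive_tool(
  plan=[
    {"x": 0,"y": 0,"z": 0,"ax": 0,"ay": 0,"az": 0,"hand": 0},
    {"x": 0,"y": 0,"z": 0,"ax": 0,"ay": 0,"az": 0,"hand": 0},
    {"x": 0,"y": 0,"z": 0,"ax": 0,"ay": 0,"az": 0,"hand": 0},
    {"x": 0,"y": 0,"z": 0,"ax": 0,"ay": 0,"az": 0,"hand": 0},
    {"x": 0,"y": 0,"z": 0,"ax": 0,"ay": 0,"az": 0,"hand": 0},
    {"x": 0,"y": 0,"z": 0,"ax": 0,"ay": 0,"az": 0,"hand": 0},
    {"x": 0,"y": 0,"z": 0,"ax": 0,"ay": 0,"az": 0,"hand": 0},
    {"x": 0,"y": 0,"z": 0,"ax": 0,"ay": 0,"az": 0,"hand": 0},
  ],
)

```text
clock: 5.55
eef_pos: [449.1, 357.2, 45.8]
tcp_rot: [-3.142, -0.0, 0.395]
contact_force: [-0.1, 0.8, 0.1]
opening: -0.001
grasp_force: 0.0
```

Emit:
drive_tool(
  plan=[
    {"x": 0,"y": 0,"z": 0,"ax": 0,"ay": 0,"az": 0,"hand": 0},
    {"x": 0,"y": 0,"z": 0,"ax": 0,"ay": 0,"az": 0,"hand": 0},
    {"x": 0,"y": 0,"z": 0,"ax": 0,"ay": 0,"az": 0,"hand": 0},
    {"x": 0,"y": 0,"z": 0,"ax": 0,"ay": 0,"az": 0,"hand": 0},
    {"x": 0,"y": 0,"z": 0,"ax": 0,"ay": 0,"az": 0,"hand": 0},
    {"x": 0,"y": 0,"z": 0,"ax": 0,"ay": 0,"az": 0,"hand": 0},
    {"x": 0,"y": 0,"z": 0,"ax": 0,"ay": 0,"az": 0,"hand": 0},
    {"x": 0,"y": 0,"z": 0,"ax": 0,"ay": 0,"az": 0,"hand": 0},
  ],
)

```text
clock: 6.35
eef_pos: [449.1, 357.2, 45.8]
tcp_rot: [-3.142, -0.0, 0.395]
contact_force: [-0.3, -0.2, 0.5]
opening: 0.0
grasp_force: 0.0
```

Emit:
drive_tool(
  plan=[
    {"x": 0,"y": 0,"z": 0,"ax": 0,"ay": 0,"az": 0,"hand": 0},
    {"x": 0,"y": 0,"z": 0,"ax": 0,"ay": 0,"az": 0,"hand": 0},
    {"x": 0,"y": 0,"z": 0,"ax": 0,"ay": 0,"az": 0,"hand": 0},
    {"x": 0,"y": 0,"z": 0,"ax": 0,"ay": 0,"az": 0,"hand": 0},
    {"x": 0,"y": 0,"z": 0,"ax": 0,"ay": 0,"az": 0,"hand": 0},
    {"x": 0,"y": 0,"z": 0,"ax": 0,"ay": 0,"az": 0,"hand": 0},
    {"x": 0,"y": 0,"z": 0,"ax": 0,"ay": 0,"az": 0,"hand": 0},
    {"x": 0,"y": 0,"z": 0,"ax": 0,"ay": 0,"az": 0,"hand": 0},
  ],
)

```text
clock: 7.15
eef_pos: [449.2, 357.2, 45.8]
tcp_rot: [-3.142, -0.0, 0.395]
contact_force: [0.5, 0.3, 0.0]
opening: 0.003
grasp_force: 0.0
```

Emit:
drive_tool(
  plan=[
    {"x": 0,"y": 0,"z": -0.5,"ax": 0,"ay": 0,"az": 0,"hand": 0},
    {"x": 0,"y": 0,"z": -1.1,"ax": 0,"ay": 0,"az": 0,"hand": 0},
    {"x": 0,"y": 0,"z": -1.7,"ax": 0,"ay": 0,"az": 0,"hand": 0},
    {"x": 0,"y": 0,"z": -2.3,"ax": 0,"ay": 0,"az": 0,"hand": 0},
    {"x": 0,"y": 0,"z": -2.9,"ax": 0,"ay": 0,"az": 0,"hand": 0},
    {"x": 0,"y": 0,"z": -3.5,"ax": 0,"ay": 0,"az": 0,"hand": 0},
    {"x": 0,"y": 0,"z": -3.8,"ax": 0,"ay": 0,"az": 0,"hand": 0},
    {"x": 0,"y": 0,"z": -3.8,"ax": 0,"ay": 0,"az": 0,"hand": 0},
  ],
)

```text
clock: 7.95
eef_pos: [450.3, 358.1, 238.3]
tcp_rot: [-3.14, -0.004, 0.395]
contact_force: [-0.7, 0.0, -0.5]
opening: -0.002
grasp_force: 0.0
```

Emit:
drive_tool(
  plan=[
    {"x": 0.03,"y": 0.4,"z": 0,"ax": 0,"ay": 0,"az": 0,"hand": 0},
    {"x": 0.08,"y": 1.1,"z": 0,"ax": 0,"ay": 0,"az": 0,"hand": 0},
    {"x": 0.13,"y": 1.8,"z": 0,"ax": 0,"ay": 0,"az": 0,"hand": 0},
    {"x": 0.18,"y": 2.5,"z": 0,"ax": 0,"ay": 0,"az": 0,"hand": 0},
    {"x": 0.24,"y": 3.2,"z": 0,"ax": 0,"ay": 0,"az": 0,"hand": 0},
    {"x": 0.29,"y": 3.9,"z": 0,"ax": 0,"ay": 0,"az": 0,"hand": 0},
    {"x": 0.34,"y": 4.6,"z": 0,"ax": 0,"ay": 0,"az": 0,"hand": 0},
    {"x": 0.39,"y": 5.2,"z": 0,"ax": 0,"ay": 0,"az": 0,"hand": 0},
  ],
)

```text
clock: 8.75
eef_pos: [567.1, 122.9, 234.2]
tcp_rot: [-3.141, 0.002, 0.394]
contact_force: [0.2, 0.1, -0.2]
opening: 0.003
grasp_force: 0.0
```

Emit:
drive_tool(
  plan=[
    {"x": 0.05,"y": 0.7,"z": 0,"ax": 0,"ay": 0,"az": 0,"hand": 0},
    {"x": 0.1,"y": 1.4,"z": 0,"ax": 0,"ay": 0,"az": 0,"hand": 0},
    {"x": 0.15,"y": 2.0,"z": 0,"ax": 0,"ay": 0,"az": 0,"hand": 0},
    {"x": 0.19,"y": 2.5,"z": 0,"ax": 0,"ay": 0,"az": 0,"hand": 0},
    {"x": 0.22,"y": 2.9,"z": 0,"ax": 0,"ay": 0,"az": 0,"hand": 0},
    {"x": 0.22,"y": 3.07,"z": 0,"ax": 0,"ay": 0,"az": 0,"hand": 0},
    {"x": 0.22,"y": 3.07,"z": 0,"ax": 0,"ay": 0,"az": 0,"hand": 0},
    {"x": 0.22,"y": 3.07,"z": 0,"ax": 0,"ay": 0,"az": 0,"hand": 0},
  ],
)

```text
clock: 9.55
eef_pos: [635.8, -12.0, 235.4]
tcp_rot: [-3.141, 0.001, 0.395]
contact_force: [0.4, -0.3, -0.9]
opening: 0.002
grasp_force: 0.0
```

Emit:
drive_tool(
  plan=[
    {"x": 0.01,"y": 0,"z": 0.5,"ax": 0,"ay": 0,"az": 0,"hand": 0},
    {"x": 0.01,"y": 0.01,"z": 1.0,"ax": 0,"ay": 0,"az": 0,"hand": 0},
    {"x": 0.01,"y": 0.01,"z": 1.5,"ax": 0,"ay": 0,"az": 0,"hand": 0},
    {"x": 0.01,"y": 0.01,"z": 2.0,"ax": 0,"ay": 0,"az": 0,"hand": 0},
    {"x": 0.01,"y": 0.01,"z": 2.5,"ax": 0,"ay": 0,"az": 0,"hand": 0},
    {"x": 0.01,"y": 0.01,"z": 2.8,"ax": 0,"ay": 0,"az": 0,"hand": 0},
    {"x": 0.01,"y": 0.01,"z": 3.0,"ax": 0,"ay": 0,"az": 0,"hand": 0},
    {"x": 0.01,"y": 0.01,"z": 3.04,"ax": 0,"ay": 0,"az": 0,"hand": 0},
  ],
)

```text
clock: 10.35
eef_pos: [636.5, -12.5, 83.1]
tcp_rot: [-3.141, 0.001, 0.395]
contact_force: [0.5, -0.7, -0.8]
opening: 0.001
grasp_force: 0.0
```

Emit:
drive_tool(
  plan=[
    {"x": 0,"y": 0,"z": 0,"ax": 0,"ay": 0,"az": 0,"hand": 0},
    {"x": 0,"y": 0,"z": 0,"ax": 0,"ay": 0,"az": 0,"hand": 0},
    {"x": 0,"y": 0,"z": 0,"ax": 0,"ay": 0,"az": 0,"hand": 0},
    {"x": 0,"y": 0,"z": 0,"ax": 0,"ay": 0,"az": 0,"hand": 0},
  ],
)

```text
clock: 10.75
eef_pos: [637.4, -13.1, 84.5]
tcp_rot: [3.141, -0.001, 0.395]
contact_force: [-0.4, 0.0, -0.1]
opening: -0.0
grasp_force: 0.0
```

```bash
python3 - <<'E'
from h import *
im=imaging.grab_frame("side")[:,:,::-1]
cv2.imwrite("pics/side3.png",cv2.resize(im[120:210,175:295],(800,600),interpolation=cv2.INTER_CUBIC))
E
```

```text
(no output)
```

View pics/side3.png

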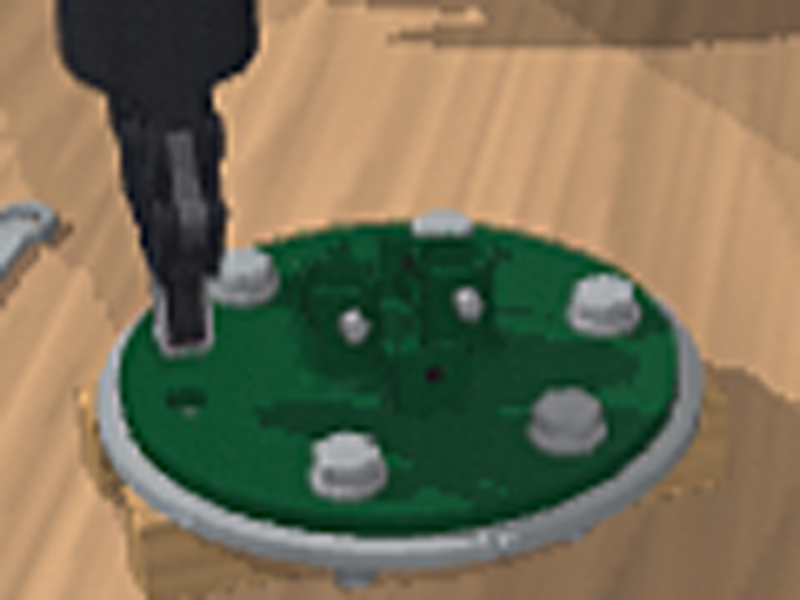

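The fingertips are at crop (185,345), straight above the empty hole at (187,402). I'll make a small trim, then hold.

Emit:
drive_tool(
  plan=[
    {"x": -0.01,"y": -0.02,"z": 0.03,"ax": 0,"ay": 0,"az": 0,"hand": 0},
    {"x": -0.01,"y": -0.02,"z": 0.03,"ax": 0,"ay": 0,"az": 0,"hand": 0},
    {"x": -0.01,"y": -0.02,"z": 0.03,"ax": 0,"ay": 0,"az": 0,"hand": 0},
    {"x": -0.01,"y": -0.02,"z": 0.03,"ax": 0,"ay": 0,"az": 0,"hand": 0},
    {"x": -0.01,"y": -0.02,"z": 0.03,"ax": 0,"ay": 0,"az": 0,"hand": 0},
    {"x": -0.01,"y": -0.02,"z": 0.03,"ax": 0,"ay": 0,"az": 0,"hand": 0},
    {"x": -0.01,"y": -0.02,"z": 0.03,"ax": 0,"ay": 0,"az": 0,"hand": 0},
    {"x": -0.01,"y": -0.02,"z": 0.03,"ax": 0,"ay": 0,"az": 0,"hand": 0},
  ],
)

```text
clock: 11.6
eef_pos: [636.2, -12.3, 82.3]
tcp_rot: [3.142, 0.0, 0.395]
contact_force: [-0.6, 0.1, 0.4]
opening: 0.003
grasp_force: 0.0
```

Emit:
drive_tool(
  plan=[
    {"x": 0,"y": 0,"z": 0,"ax": 0,"ay": 0,"az": 0,"hand": 0},
    {"x": 0,"y": 0,"z": 0,"ax": 0,"ay": 0,"az": 0,"hand": 0},
    {"x": 0,"y": 0,"z": 0,"ax": 0,"ay": 0,"az": 0,"hand": 0},
    {"x": 0,"y": 0,"z": 0,"ax": 0,"ay": 0,"az": 0,"hand": 0},
    {"x": 0,"y": 0,"z": 0,"ax": 0,"ay": 0,"az": 0,"hand": 0},
    {"x": 0,"y": 0,"z": 0,"ax": 0,"ay": 0,"az": 0,"hand": 0},
    {"x": 0,"y": 0,"z": 0,"ax": 0,"ay": 0,"az": 0,"hand": 0},
    {"x": 0,"y": 0,"z": 0,"ax": 0,"ay": 0,"az": 0,"hand": 0},
  ],
)

```text
clock: 12.4
eef_pos: [636.1, -12.3, 82.3]
tcp_rot: [-3.142, 0.0, 0.395]
contact_force: [-0.2, 0.2, -0.4]
opening: -0.003
grasp_force: 0.0
```

Emit:
drive_tool(
  plan=[
    {"x": 0,"y": 0,"z": 0,"ax": 0,"ay": 0,"az": 0,"hand": 0},
    {"x": 0,"y": 0,"z": 0,"ax": 0,"ay": 0,"az": 0,"hand": 0},
    {"x": 0,"y": 0,"z": 0,"ax": 0,"ay": 0,"az": 0,"hand": 0},
    {"x": 0,"y": 0,"z": 0,"ax": 0,"ay": 0,"az": 0,"hand": 0},
    {"x": 0,"y": 0,"z": 0,"ax": 0,"ay": 0,"az": 0,"hand": 0},
    {"x": 0,"y": 0,"z": 0,"ax": 0,"ay": 0,"az": 0,"hand": 0},
    {"x": 0,"y": 0,"z": 0,"ax": 0,"ay": 0,"az": 0,"hand": 0},
    {"x": 0,"y": 0,"z": 0,"ax": 0,"ay": 0,"az": 0,"hand": 0},
  ],
)

```text
clock: 13.2
eef_pos: [636.1, -12.3, 82.3]
tcp_rot: [-3.142, 0.0, 0.395]
contact_force: [-0.7, -0.1, -0.5]
opening: -0.003
grasp_force: 0.0
```

Emit:
drive_tool(
  plan=[
    {"x": 0,"y": 0,"z": 0,"ax": 0,"ay": 0,"az": 0,"hand": 0},
    {"x": 0,"y": 0,"z": 0,"ax": 0,"ay": 0,"az": 0,"hand": 0},
    {"x": 0,"y": 0,"z": 0,"ax": 0,"ay": 0,"az": 0,"hand": 0},
    {"x": 0,"y": 0,"z": 0,"ax": 0,"ay": 0,"az": 0,"hand": 0},
    {"x": 0,"y": 0,"z": 0,"ax": 0,"ay": 0,"az": 0,"hand": 0},
    {"x": 0,"y": 0,"z": 0,"ax": 0,"ay": 0,"az": 0,"hand": 0},
    {"x": 0,"y": 0,"z": 0,"ax": 0,"ay": 0,"az": 0,"hand": 0},
    {"x": 0,"y": 0,"z": 0,"ax": 0,"ay": 0,"az": 0,"hand": 0},
  ],
)

```text
clock: 14.0
eef_pos: [636.2, -12.3, 82.3]
tcp_rot: [3.142, -0.0, 0.395]
contact_force: [0.2, -0.3, -0.1]
opening: -0.002
grasp_force: 0.0
```

```bash
python3 -c "
from rig import monitor,r
print(monitor.sense()['eef_pos']);print(r.sign_off())"
```

```text
[636.1729578  -12.26507532  82.29997148]
the job is handed in; nothing more can be done
None
```

I pointed at the long bolt's middle and then at the empty hole, over two seconds each with the fingertips about 25 mm above, touched nothing, and handed the job in at 14 s while still over the hole.

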